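# Key the drive pulley onto a label printer's cutter shaft and set it to its home mark

### The job

Fit the keyed toothed pulley from the parts tray onto the upright shaft of the cutter drive unit, hub side up: slip it on, turn it until its keyway drops over the key, and bring it fully home on the shaft's shoulder without forcing it. Then turn it together with the stiff shaft until its white mark points at the red pointer, let go, and leave everything else on the bench where it is.

Things in the scene. Friction and masses are not known exactly. Their poses are not given: they have to be found in the camera images.
- pulley_mid (a point): The loose toothed aluminium pulley, 36 mm tall, 0.12 kg, hub up in the tray; point on its axis, 18 mm above its underside. From below: 44 mm wide flanges and teeth up to 30 mm (grasp there, any diameter), then a 29 mm hub to 36 mm. Bore 15 mm right through, one keyway 6 mm wide out to 11.5 mm from the axis. z is its axis, up; x points from the axis to the keyway and white mark.
- pulley_mark (a point): Centre of the white mark on the top flange of the pulley, 20 mm from its axis, straight outward of the keyway (along the pulley's x axis), 30 mm above its underside.
- seat (a point): Centre of the shaft's 24 mm wide shoulder, 92 mm above the bench, where the home pulley's underside rests. z is the shaft's axis, up; x points to the red pointer. Above this point the shaft is 14 mm thick up to 40 mm, then tapers to 7 mm at 46 mm. It turns against a stiff, even drag of about 0.11 N m and stays where it is left; a pulley lying on the key with 10 N or less does not turn it.
- shaft_end (a point): The upper end of the shaft, on its axis, 46 mm above the seat. A brass key 5 mm wide stands out of one side of the shaft to 10.5 mm from the axis, with a flat upper end 22 mm below this point (24 mm above the seat), where an unkeyed pulley's underside stops; it ends 2 mm above the seat. The key starts 20 to 115 degrees clockwise of the pointer, seen from above; its angle is not measured.
- pointer (a point): Tip of the red pointer, a flat wedge fixed on the bracket, 29 mm from the shaft's axis and 18 mm lower than the seat, along the seat's and the unit's x axis. The white mark belongs on this side.
- unit: The cutter drive unit, fixed: a black bracket 130 mm (x) by 189 mm (y, -52 to 137 mm), top face 70 mm above the bench. Origin on the bench under the shaft's axis, x towards the pointer. Round the shaft a bearing housing 54 mm wide to 76 mm, 34 mm wide to 85 mm. At y = 90 mm the motor's 23 mm pulley, top at 130 mm; at x = -50, y = 60 mm an 18 mm roller, top at 100 mm; all else below 85 mm.
- tray: The flat grey parts tray, fixed, 250 mm (x) by 230 mm (y), floor 3 mm and rim 10 mm above the bench. Origin on the bench under its centre.
- idler_mid (a point): A smooth black idler roller with steel flanges and no keyway, 39 mm wide, 26 mm tall, loose in the tray; its centre. To be left alone.
- bearing_mid (a point): A ball bearing, 32 mm wide, 11 mm tall, loose in the tray; its centre. To be left alone.
- screwdriver: A yellow and black screwdriver, 220 mm long along its x, 33 mm tall, lying on the bench. To be left alone.
- pliers: Pliers with black and yellow handles, 190 mm long along its x, 14 mm tall, lying on the bench. To be left alone.
- label_roll: A roll of white labels, 104 mm wide, 60 mm tall, standing on its end; origin under its centre. To be left alone.
- caliper: A digital caliper, 230 mm long along its x, 13 mm tall, lying on the bench. To be left alone.
Not all that is in view belongs to the job. Leave any blue or turquoise look-alike of the part that bears pulley_mid alone. What is shaped like the unit but blue is not meant.

How it is judged:
On the way, in this order (a step that is already met when the one before it is completed fails the run):
1. the pulley's bore is over the end of the shaft (horizontal distance between pulley_mid and seat below 0.004 m and z of pulley_mid in the frame of seat below 0.057 m), for 0.1 s.
2. the keyway is over the key and the pulley is home on the shoulder (horizontal distance between pulley_mid and seat below 0.003 m and z of pulley_mid in the frame of seat below 0.021 m), for 0.2 s.
At the end, for the whole second after the job is handed in: The pulley stands hub up on the shaft, its underside within 3 mm of the shoulder and its axis within 3 mm of the shaft's, its white mark within 3.5 mm (10 degrees) of the line from the shaft to the red pointer, released and at rest; the other things are where they were (all of step 2 and angle between pulley_mid's own z axis and vertical below 0.1 rad and x of pulley_mark in the frame of seat above 0 m and y of pulley_mark in the frame of seat between -0.0035 and 0.0035 m and linear speed of pulley below 0.02 m/s and contact force between the fingers and pulley below 0.1 N); the robot touches nothing.
It fails at once if the pulley is forced: pressed against the unit, its shaft or key with more than 50 N (contact force between pulley and unit above 50 N).
It fails at once if the idler or the bearing is moved by more than 20 mm (distance of any of idler_mid, bearing_mid from where it was at the start of the episode above 0.02 m).
It fails at once if a tool, the caliper or the label roll is moved by more than 20 mm (distance of any of screwdriver, pliers, label_roll, caliper from where it was at the start of the episode above 0.02 m).
It also fails if it takes over 67 s, if anything falls off the work surface, if the arm or the gripper's body presses on something with over 40 N, if the wrist force passes 120 N, or if a joint passes its speed limit or range.

### The arm

A 6-joint arm with a two-finger parallel gripper is mounted at the origin on the work surface. World frame = base frame: x ahead of the robot, y to its left, z up, the work surface at z = 0. Lengths are in m, angles in rad, forces in N, time in s.
With the tool pointing down it reaches from about 0.225 to 0.725 m from the base axis. Payload 3.1 kg.
Tool frame: the origin (TCP) lies midway between the tips of the shut fingers; the grasp point (between the pads) lies 19 mm behind it; z points along the fingers, y is the line along which they close (so a half turn about z gives the same grasp; the last joint's range is limited). The gripper opens to 85 mm and grips with 20 to 120 N. Pads are 22 mm wide; open, the fingers measure 114 mm over their backs; the gripper's body (76 mm by 85 mm) begins 54 mm behind the grasp point. The pads swing forward as they close: fully open they stand 13 mm farther back than shut.
Start: joints at [-1.293, 0.048, 0.099, 1.622, 0, 1.443], TCP at [0.207, -0.482, 0.231] pointing down, gripper open.
Joint ranges: [-2.91, 2.91], [-0.99, 1.94], [-1.21, 1.42], [-2.12, 2.29], [-1.49, 1.47], [-3.14, 3.14]. Speed limits (rad/s): [2.79, 2.79, 3.14, 3.14, 3.14, 3.14].

### API

Orientations are given as a 3x3 rotation matrix whose columns are the frame's x, y, z axes.
In Python, from rig import * gives the robot as it stands.
- The arm moves only by the tool send_rows, never from a script. Its argument "plan" is a list of rows, each an object of numbers: "tx", "ty", "tz": the shift along the tool's x, y, z in cm; "turn": the turn about the tool's z in rad. In form: [{"tx": .., "ty": .., "tz": .., "turn": ..}, ...]. A call has 1 to 20 rows; each row shifts and turns the commanded pose from where the row before left it, along the tool's axes as they then stand; what a row does not reach is not made up. A row lasts 1/8 s, in which the tool goes at most 62.5 mm and 10.7 degrees, less where a joint would pass 70% of its speed; a pose out of reach is approached as far as the arm can. A call is refused whole if a number of a shift passes 6.25 or a number of a turn 0.188, either way. A call with a gripper value outside its range is refused whole. "grip" is the gripper's target within -1 to 1 (fully open at 1, half-way at 0, shut at -1), set as the call begins (left out, the last holds). The fingers move at their own pace and stop on an object; the grip force is fixed at half the most. Time passes only in rows, so rows that do not move let the fingers close. It gives the time, the measured TCP pose, the force, the opening and the grip force at its end, in the units of the state.
- state(): the state, without advancing time (a new reading comes with each control period).
- capture(name): name is "scene" or "side" or "wrist"; returns the picture (400x640x3 uint8, red, green, blue); there is no depth.
- camera_info(name): a dict with "intrinsics" (3x3 intrinsics, pixels), "D" ([k1, k2, p1, p2, k3] as OpenCV has them; the pictures are not rectified), "eye" and "orientation" of the camera in the world. Camera axes: x right, y down, z forward; pixel columns grow to the right and rows downward; lengths in m; the calibration is good to about 2 mm. A picture is of the moment at which its call begins: read the wrist's pose just before it. camera_info takes no time and is no camera call; for the wrist camera it gives the pose at the moment of the call.
- hand_in(): hands the job in; it is judged then, once.
Trained networks look in the newest picture that a camera, given by its name, has taken for a name from the list of things; names that differ only in an ending like _2 or _b are one class to them, and where a whole thing is asked for, a point or a joint stands for the part that bears it (a point fixed in the world has none). Each returns a list of dicts, best first, with "confidence" (0 to 1); they miss things now and then, are a little off and sometimes report something else, mostly with a low value. They report only what shows in the picture. A call takes as long as a camera call. They do not tell look-alikes from the thing itself.
- find_in(camera, target): "centre" ([x, y, z] in m, in world coordinates, good to about 4 mm: the middle of the surface that is visible of it).
The state is a dict: "time": time; "joint_pos": joint angles; "qvel": joint speeds; "joint_torque": joint torques, N m; "tcp_pos": TCP position; "eef_rot": TCP orientation; "wrist_force": force on the tool from outside, world axes, zero at the start; "torque": the same for the moment, N m; "finger_gap": finger opening in m; "grasp_force": force on a finger pad.
Only numpy, scipy, OpenCV 4.12 (cv2) and the standard library are available. Lean on these libraries where they do the work, as an engineer would, in place of code of your own. Each camera call takes 0.05 s, during which the arm holds its last target. There are 200 camera calls.

## Working session

There is one attempt and no reset: what is moved stays moved. The work goes in short steps, Python scripts to look and compute and a tool call to move; the robot and the scene stay as the last step left them, time stands still between calls to the robot, and variables do not carry over. Pictures are saved under pics/ and viewed, at most 10 in all, crops included, and the job is handed in when it is done.

Besides the shell and the picture viewer there is one more tool, called after ">>>" in YAML: its name, and indented under it one key for each argument. send_rows: Moves the arm, as the interface text tells. Its arguments: {"type":"object","properties":{"plan":{"type":"array"},"grip":{"type":"number"}},"required":["plan"]}

```bash
mkdir -p pics; ls; python3 - <<'E'
from rig import *
import cv2,numpy as np
s=state();print(s['time'],s['tcp_pos'],s['eef_rot'],s['finger_gap'])
ims=[]
for n in ['scene','side']:
    im=capture(n);cv2.imwrite(f'pics/{n}0.png',im[...,::-1])
    for t in ['pulley_mid','pulley_mark','seat','shaft_end','pointer','unit','idler_mid','bearing_mid','tray','label_roll']:
        print(n,t,[(np.round(d['centre'],3).tolist(),round(d['confidence'],2)) for d in find_in(n,t)[:3]])
    c=camera_info(n);print(c['eye'],c['intrinsics'],c['D'])
E
```

```text
pics
0.0 [ 0.20705864 -0.48178723  0.23010147] [[ 9.18801682e-01  3.94718946e-01 -6.50235523e-04]
 [ 3.94719369e-01 -9.18798937e-01  2.26571631e-03]
 [ 2.96885444e-04 -2.33840451e-03 -9.99997222e-01]] 0.08564888409476637
scene pulley_mid [([0.316, -0.207, 0.03], 0.81), ([0.507, -0.398, 0.031], 0.7), ([0.52, -0.27, 0.031], 0.69)]
scene pulley_mark [([0.312, -0.203, 0.03], 0.77), ([0.516, -0.274, 0.033], 0.62), ([0.512, -0.398, 0.032], 0.52)]
scene seat [([0.807, 0.11, 0.068], 0.81), ([0.572, 0.106, 0.067], 0.66), ([0.4, -0.479, 0.007], 0.59)]
scene shaft_end [([0.57, 0.103, 0.071], 0.98), ([0.803, 0.11, 0.068], 0.66)]
scene pointer [([0.806, 0.112, 0.069], 0.85), ([0.574, 0.114, 0.067], 0.67)]
scene unit [([0.8, 0.113, 0.068], 0.93), ([0.572, 0.107, 0.073], 0.87)]
scene idler_mid [([0.449, -0.187, 0.025], 0.45)]
scene bearing_mid [([0.36, 0.346, 0.028], 0.61)]
scene tray [([0.505, -0.231, -0.002], 0.78)]
scene label_roll [([0.682, 0.364, 0.06], 0.69)]
[ 0.85598517 -0.47926316  0.93634602] [[365.69544448   0.         319.85498462]
 [  0.         365.69544448 196.30520759]
 [  0.       
[... 383 characters left out ...]

side shaft_end [([0.545, 0.181, 0.071], 0.88), ([0.789, 0.176, 0.068], 0.55), ([0.395, -0.474, 0.004], 0.29)]
side pointer [([0.552, 0.178, 0.069], 0.83), ([0.788, 0.18, 0.067], 0.65)]
side unit [([0.544, 0.173, 0.07], 0.95), ([0.788, 0.182, 0.066], 0.93)]
side idler_mid [([0.441, -0.178, 0.025], 0.48)]
side bearing_mid [([0.548, -0.155, 0.01], 0.56)]
side tray [([0.488, -0.215, 0.006], 0.62), ([0.512, -0.261, 0.033], 0.48)]
side label_roll [([0.67, 0.398, 0.057], 0.89)]
[0.08530604 0.74240094 0.99223481] [[441.2631305    0.         318.45429942]
 [  0.         441.2631305  198.25204732]
 [  0.           0.           1.        ]] [-0.11316358  0.          0.          0.          0.        ]
```

View pics/scene0.png

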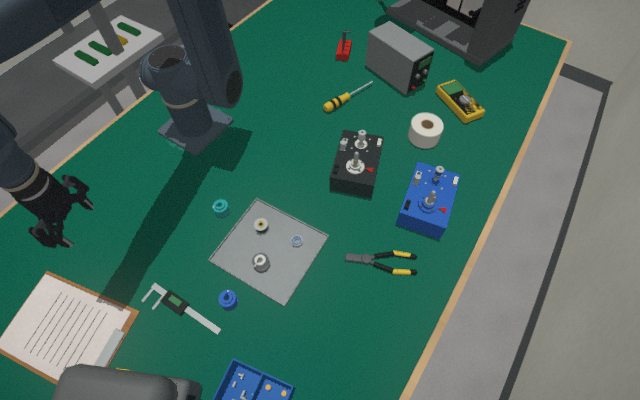

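View pics/side0.png

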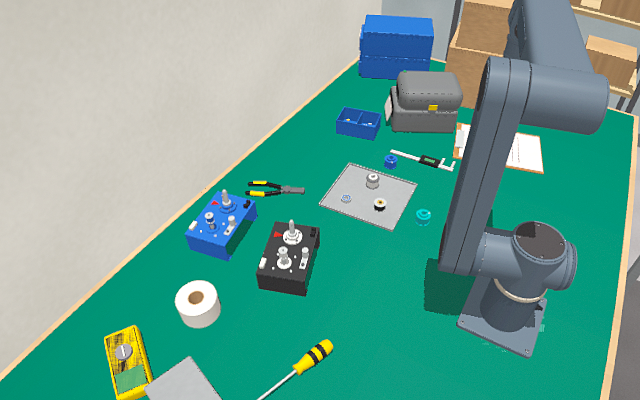

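The grey pulley sits in the tray at scene pixel (261,262), about (0.512,-0.265) in the world. The black unit's shaft is near (354,160), with the red pointer to its right at (370,170). The blue and turquoise parts are look-alikes.

```bash
cat > h.py <<'E'
from rig import *
import cv2,numpy as np
from scipy.optimize import least_squares
def ray(ci,uv):
    K=np.array(ci['intrinsics'],float);D=np.array(ci['D'],float)
    n=cv2.undistortPoints(np.array([[uv]],float),K,D)[0,0]
    return np.array(ci['eye']),np.array(ci['orientation'])@np.r_[n,1]
def at_z(ci,uv,z):
    e,r=ray(ci,uv);return e+r*(z-e[2])/r[2]
def proj(ci,P):
    R=np.array(ci['orientation']);e=np.array(ci['eye'])
    p=(np.atleast_2d(P)-e)@R
    return cv2.projectPoints(p,np.zeros(3),np.zeros(3),np.array(ci['intrinsics'],float),np.array(ci['D'],float))[0][:,0]
def to(target):
    s=state();return np.round(100*np.array(s['eef_rot']).T@(np.array(target)-s['tcp_pos']),2)
E
python3 - <<'E'
from h import *
c=camera_info('wrist');s=state();R=np.array(s['eef_rot'])
print('cam in tool',R.T@(np.array(c['eye'])-s['tcp_pos']),R.T@np.array(c['orientation']),c['intrinsics'],c['D'])
for n,a in (('scene',[(354,157),(261,258)]),('side',[(291,222),(372,176)])):
    ci=camera_info(n);print(n,at_z(ci,a[0],.13),at_z(ci,a[1],.036))
print(to([.512,-.265,.23]))
E
```

```text
cam in tool [ 0.07641092 -0.00029575 -0.14211478] [[ 6.00350541e-04 -9.54669021e-01 -2.97668776e-01]
 [ 9.99999765e-01  6.71902424e-04 -1.38052874e-04]
 [ 3.31799174e-04 -2.97668623e-01  9.54669200e-01]] [[325.65203039   0.         317.35820559]
 [  0.         325.65203039 199.92980526]
 [  0.           0.           1.        ]] [-0.05190336  0.          0.          0.          0.        ]
scene [0.57732169 0.09098631 0.13      ] [ 0.51314726 -0.26497433  0.036     ]
side [0.5762782  0.10239741 0.13      ] [ 0.51509121 -0.27384237  0.036     ]
[36.58 -7.94  0.13]
```

>>> send_rows:
  plan:
    - {"tx": 4, "ty": -1}
    - {"tx": 5.6, "ty": -1.2}
    - {"tx": 5.6, "ty": -1.2}
    - {"tx": 5.6, "ty": -1.2}
    - {"tx": 5.6, "ty": -1.2}
    - {"tx": 5.6, "ty": -1.2, "tz": 3}
    - {"tx": 4.6, "ty": -0.9, "tz": 4}
    - {"tz": 1}
    - {}
    - {}
  grip: 1

```text
invalid input
```

```bash
python3 - <<'E'
from h import *
s=state();print(s['time'],s['tcp_pos'],s['joint_pos'])
c=camera_info('wrist');im=capture('wrist')
import pickle;pickle.dump(dict(c=c,s=s,im=im),open('w1.pkl','wb'))
uv=proj(c,[.514,-.267,.03])[0];print(uv)
x,y=[int(round(v)) for v in uv];x0=max(x-90,0);y0=max(y-90,0);print(x0,y0)
cr=im[y0:y0+180,x0:x0+180]
cv2.imwrite('pics/w1.png',cv2.resize(cr,None,fx=3.3,fy=3.3,interpolation=2)[...,::-1])
for t in ['pulley_mid','pulley_mark']: print(t,[(np.round(d['centre'],3).tolist(),round(d['confidence'],2)) for d in find_in('wrist',t)[:3]])
E
```

```text
1.1 [ 0.20723456 -0.48236125  0.23132403] [-1.29277521e+00  4.79940914e-02  9.92187144e-02  1.62201123e+00
 -2.78672395e-05  1.44298042e+00]
[ 228.31411984 -243.75657369]
138 0
pulley_mid []
pulley_mark []
```

View pics/w1.png

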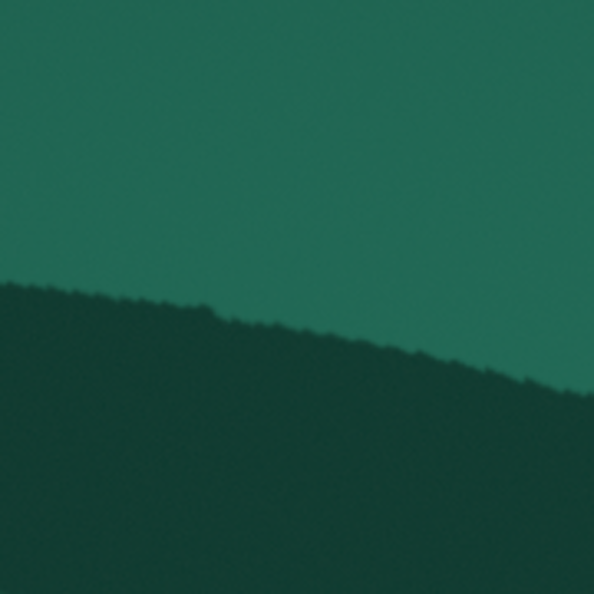

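The move was refused, so this picture shows only empty bench. Rows probably need all four keys, so I'll send them in full.

>>> send_rows:
  plan:
    - {"tx": 4, "ty": -1, "tz": 0, "turn": 0}
    - {"tx": 5.6, "ty": -1.2, "tz": 0, "turn": 0}
    - {"tx": 5.6, "ty": -1.2, "tz": 0, "turn": 0}
    - {"tx": 5.6, "ty": -1.2, "tz": 0, "turn": 0}
    - {"tx": 5.6, "ty": -1.2, "tz": 0, "turn": 0}
    - {"tx": 5.6, "ty": -1.2, "tz": 3, "turn": 0}
    - {"tx": 4.6, "ty": -0.9, "tz": 4, "turn": 0}
    - {"tx": 0, "ty": 0, "tz": 1, "turn": 0}
    - {"tx": 0, "ty": 0, "tz": 0, "turn": 0}
    - {"tx": 0, "ty": 0, "tz": 0, "turn": 0}
  grip: 1

```text
time: 2.5
tcp_pos: [0.5106, -0.2678, 0.154]
eef_rot: [[0.919, 0.393, 0.002], [0.393, -0.919, -0.002], [0.001, 0.002, -1.0]]
wrist_force: [0.7, -0.1, 0.9]
finger_gap: 0.0855
grasp_force: 0.0
```

```bash
python3 - <<'E'
from h import *
s=state();print(s['time'],s['tcp_pos'],s['joint_pos'])
c=camera_info('wrist');im=capture('wrist')
import pickle;pickle.dump(dict(c=c,s=s,im=im),open('w1.pkl','wb'))
uv=proj(c,[.514,-.267,.03])[0];print(uv)
x,y=[int(round(v)) for v in uv];x0=max(x-70,0);y0=max(y-70,0);print(x0,y0)
cr=im[y0:y0+140,x0:x0+140]
cv2.imwrite('pics/w2.png',cv2.resize(cr,None,fx=4,fy=4,interpolation=2)[...,::-1])
for t in ['pulley_mid','pulley_mark']: print(t,[(np.round(d['centre'],3).tolist(),round(d['confidence'],2)) for d in find_in('wrist',t)[:3]])
E
```

```text
2.5 [ 0.51064367 -0.26780067  0.15400652] [-5.99089802e-01  1.75462130e-01  8.41689179e-02  1.47698862e+00
 -3.66591359e-04  2.13836066e+00]
[318.10983178 188.80628143]
248 119
pulley_mid [([0.512, -0.267, 0.034], 0.74), ([0.509, -0.384, 0.032], 0.67)]
pulley_mark [([0.51, -0.388, 0.031], 0.95), ([0.51, -0.27, 0.035], 0.74)]
```

View pics/w2.png

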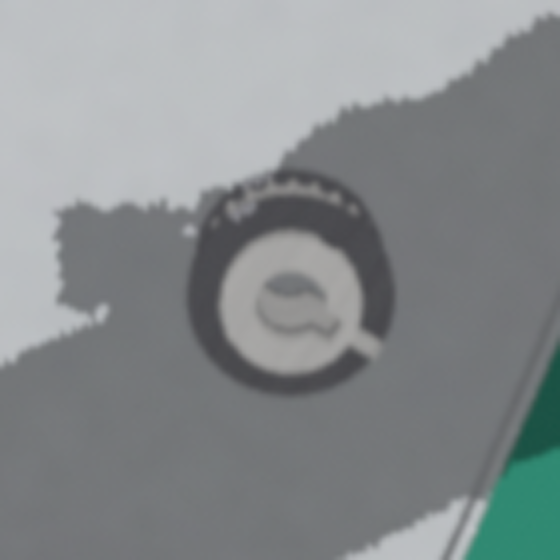

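The close-up shows the hub centred at crop (290,302), which is pixel (320.5,194.5). The white mark is at crop (367,348), pixel (339.7,206), to the lower right, and the bore and keyway are visible.

```bash
python3 - <<'E'
from h import *
import pickle;d=pickle.load(open('w1.pkl','rb'));c=d['c']
h=at_z(c,(320.5,194.5),.039);m=at_z(c,(339.9,206),.033)
v=(m-h)[:2];print(h,m,np.hypot(*v),np.degrees(np.arctan2(v[1],v[0])))
v2=np.array(d['s']['eef_rot'])[:2,0];print('tool x ang',np.degrees(np.arctan2(v2[1],v2[0])))
for n in ['scene','side']:
    im=capture(n);ci=camera_info(n)
    u=proj(ci,[.577,.097,.11])[0].astype(int);print(n,u)
    cr=im[u[1]-50:u[1]+50,u[0]-50:u[0]+50];cv2.imwrite(f'pics/u_{n}.png',cv2.resize(cr,None,fx=5,fy=5,interpolation=2)[...,::-1])
a=cv2.imread('pics/u_scene.png');b=cv2.imread('pics/u_side.png');cv2.imwrite('pics/u.png',cv2.resize(np.hstack([a,b]),(800,400)))
print(to(h))
E
```

```text
[ 0.51256085 -0.26971706  0.039     ] [ 0.50810708 -0.28970903  0.033     ] 0.020482056017292707 -102.55913597826047
tool x ang 23.15568446104273
scene [354 159]
side [292 225]
[ 0.06  0.26 11.46]
```

View pics/u.png

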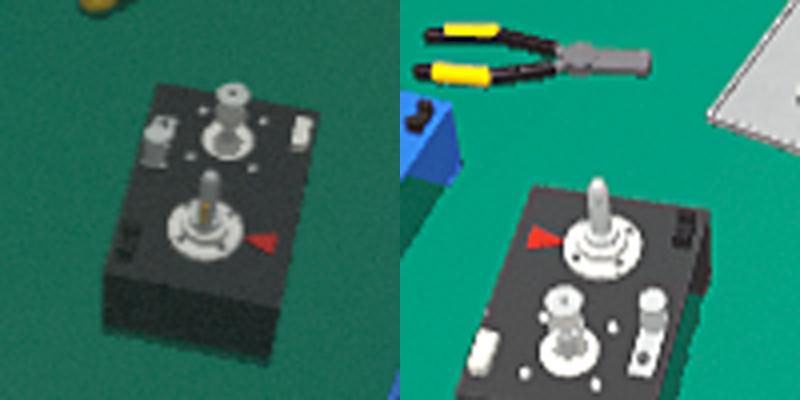

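>>> send_rows:
  plan:
    - {"tx": 0.06, "ty": 0.26, "tz": 0, "turn": 0}
    - {"tx": 0, "ty": 0, "tz": 1.5, "turn": -0.175}
    - {"tx": 0, "ty": 0, "tz": 2, "turn": -0.175}
    - {"tx": 0, "ty": 0, "tz": 2, "turn": -0.175}
    - {"tx": 0, "ty": 0, "tz": 2, "turn": -0.175}
    - {"tx": 0, "ty": 0, "tz": 2, "turn": -0.175}
    - {"tx": 0, "ty": 0, "tz": 1, "turn": -0.175}
    - {"tx": 0, "ty": 0, "tz": 0, "turn": 0}
    - {"tx": 0, "ty": 0, "tz": 0, "turn": 0}
  grip: 1

```text
time: 3.88
tcp_pos: [0.5128, -0.2689, 0.0479]
eef_rot: [[0.117, 0.993, 0.001], [0.993, -0.117, -0.001], [-0.0, 0.001, -1.0]]
wrist_force: [-0.3, -0.2, 1.8]
finger_gap: 0.0854
grasp_force: 0.0
```

```bash
python3 - <<'E'
from h import *
s=state();print(s['time'],s['tcp_pos'],s['joint_pos'],s['eef_rot'])
print(to([.5126,-.2697,.004]))
ca,cb=camera_info('scene'),camera_info('side')
def tri(a,b):
    A=[];B=[]
    for e,r in (ray(ca,a),ray(cb,b)):
        r=r/np.linalg.norm(r);M=np.eye(3)-np.outer(r,r);A.append(M);B.append(M@e)
    return np.linalg.lstsq(np.vstack(A),np.hstack(B),rcond=None)[0]
S=tri((356.5,152),(291.5,220.5));P=tri((365.3,169),(282.5,235));print('shaft',S,'ptr',P,np.degrees(np.arctan2(*(P-S)[1::-1])))
E
```

```text
3.875 [ 0.51275624 -0.26888501  0.04794682] [-5.98775764e-01  2.23845413e-01 -7.29672203e-02  1.27298056e+00
 -1.38744273e-06  1.08955598e+00] [[ 1.17265185e-01  9.93100293e-01  8.27832275e-04]
 [ 9.93100528e-01 -1.17264741e-01 -5.66543628e-04]
 [-4.65559106e-04  8.88556513e-04 -9.99999497e-01]]
[-0.08 -0.01  4.39]
shaft [0.57535002 0.10357838 0.13755567] ptr [0.60523721 0.11203197 0.07026176] 15.79356265556931
```

>>> send_rows:
  plan:
    - {"tx": -0.08, "ty": 0, "tz": 2, "turn": 0}
    - {"tx": 0, "ty": 0, "tz": 1.6, "turn": 0}
    - {"tx": 0, "ty": 0, "tz": 0.8, "turn": 0}
    - {"tx": 0, "ty": 0, "tz": 0, "turn": 0}
  grip: 1

```text
time: 4.38
tcp_pos: [0.5116, -0.2689, 0.0025]
eef_rot: [[0.115, 0.993, -0.001], [0.993, -0.115, 0.001], [0.001, -0.002, -1.0]]
wrist_force: [-0.6, -0.6, 0.3]
finger_gap: 0.0858
grasp_force: 0.0
```

>>> send_rows:
  plan:
    - {"tx": 0, "ty": 0, "tz": 0, "turn": 0}
    - {"tx": 0, "ty": 0, "tz": 0, "turn": 0}
    - {"tx": 0, "ty": 0, "tz": 0, "turn": 0}
    - {"tx": 0, "ty": 0, "tz": 0, "turn": 0}
    - {"tx": 0, "ty": 0, "tz": 0, "turn": 0}
    - {"tx": 0, "ty": 0, "tz": 0, "turn": 0}
  grip: -1

```text
time: 5.12
tcp_pos: [0.5131, -0.2699, 0.0045]
eef_rot: [[0.115, 0.993, 0.002], [0.993, -0.115, -0.001], [-0.001, 0.002, -1.0]]
wrist_force: [-0.1, -0.4, 6.2]
finger_gap: 0.0425
grasp_force: 61.5
```

>>> send_rows:
  plan:
    - {"tx": 0, "ty": 0, "tz": -1, "turn": 0}
    - {"tx": 0, "ty": 0, "tz": -4, "turn": 0}
    - {"tx": 0, "ty": 0, "tz": -5, "turn": 0}
    - {"tx": 3.8, "ty": 0.3, "tz": -4, "turn": 0}
    - {"tx": 5, "ty": 0.3, "tz": -2, "turn": 0}
    - {"tx": 5, "ty": 0.3, "tz": 0, "turn": 0}
    - {"tx": 5, "ty": 0.3, "tz": 0, "turn": 0}
    - {"tx": 5, "ty": 0.3, "tz": 0, "turn": 0}
    - {"tx": 5, "ty": 0.4, "tz": 0, "turn": 0}
    - {"tx": 0, "ty": 0, "tz": 0, "turn": 0}
    - {"tx": 0, "ty": 0, "tz": 0, "turn": 0}
    - {"tx": 0, "ty": 0, "tz": 0, "turn": 0}
  grip: -1

```text
time: 6.62
tcp_pos: [0.5638, 0.0134, 0.163]
eef_rot: [[0.116, 0.993, -0.001], [0.993, -0.116, -0.0], [-0.0, -0.001, -1.0]]
wrist_force: [-0.6, -0.0, -1.7]
finger_gap: 0.0424
grasp_force: 61.1
```

```bash
python3 - <<'E'
from h import *
s=state();print(s['time'],s['tcp_pos'],s['joint_pos'],s['finger_gap'])
c=camera_info('wrist');im=capture('wrist')
import pickle;pickle.dump(dict(c=c,s=s,im=im),open('w2.pkl','wb'))
print(proj(c,[.575,.1035,.138]))
cv2.imwrite('pics/w3.png',im[...,::-1])
for t in ['seat','shaft_end','pointer','pulley_mark','pulley_mid']: print(t,[(np.round(d['centre'],3).tolist(),round(d['confidence'],2)) for d in find_in('wrist',t)[:3]])
E
python3 -c "
import cv2;a=cv2.imread('pics/w3.png');cv2.imwrite('pics/w3b.png',cv2.resize(a[:, 170:470],None,fx=1.5,fy=1.5,interpolation=2)) if 0 else cv2.imwrite('pics/w3b.png',cv2.resize(a[0:300,120:520],None,fx=2,fy=2,interpolation=2))"
```

```text
6.625 [0.56378777 0.01340605 0.16298197] [-9.49426079e-02  1.45301229e-01  6.81078027e-02  1.49450290e+00
 -3.40070164e-04  1.59251858e+00] 0.04242781085011389
[[318.6492028  68.3062529]]
seat [([0.567, 0.104, 0.072], 0.85), ([0.768, 0.083, 0.074], 0.77)]
shaft_end [([0.569, 0.104, 0.068], 0.85), ([0.767, 0.085, 0.067], 0.77), ([0.561, 0.02, 0.192], 0.41)]
pointer [([0.773, 0.083, 0.071], 0.72), ([0.567, 0.104, 0.072], 0.68)]
pulley_mark [([0.563, 0.02, 0.192], 0.83)]
pulley_mid [([0.561, 0.024, 0.192], 0.58)]
```

View pics/w3b.png

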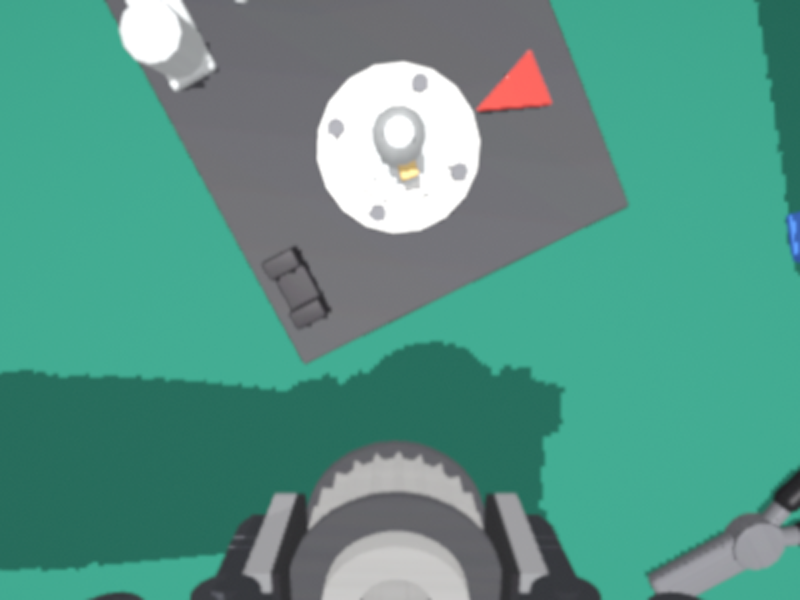

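The top-down view shows the shaft end at (319.5,66), the brass key's top at (324,86) and the pointer tip at (358.5,55). The housing disc is at (319,73.5). The pulley is held in the jaws at the bottom: front edge of its top flange at (318,246), hub edge at (318,266).

```bash
python3 - <<'E'
from h import *
import pickle;d=pickle.load(open('w2.pkl','rb'));c=d['c'];s=d['s'];R=np.array(s['eef_rot']);T=np.array(s['tcp_pos'])
S=at_z(c,(319.5,66),.138);k=at_z(c,(324,86),.116);p=at_z(c,(358.5,55),.074);h=at_z(c,(319,73.5),.076)
ang=lambda v:np.degrees(np.arctan2(v[1],v[0]))
print('S',S,'housing',h,'key',k-S,ang(k-h),ang(k-S),'ptr',p-h,ang(p-h),ang(p-S))
e1,e2=(300+0,0),(0,0)
# bracket front edge (304,362)-(626,206) crop -> unit x direction
a=at_z(c,(152+120,181),.07);b=at_z(c,(313+120,103),.07);print('edge',ang(b-a),np.linalg.norm(b-a))
u=T[2]-.0015
for uv,z,r in (((318,246),u+.030,.022),((318,266),u+.036,.0145),((318,220.5),u,.022)):
    q=R.T@(at_z(c,uv,z)-T);print('pulley in tool x',q[0]-r,q[1])
E
```

```text
S [0.57552597 0.10449325 0.138     ] housing [0.57569009 0.10541237 0.076     ] key [ 0.00164317 -0.00865727 -0.022     ] -81.22022604788424 -79.25299565752881 ptr [ 0.02722571  0.0086995  -0.002     ] 17.72036905036322 19.349985666082723
edge 19.501046363390873 0.12766052011202564
pulley in tool x 0.0006929863554704339 0.0002924835657856808
pulley in tool x 0.002899009769734182 0.00028269056164877257
pulley in tool x -0.0003560567224879553 0.0003758744558003657
```

>>> send_rows:
  plan:
    - {"tx": 3, "ty": 0, "tz": 0, "turn": 0}
    - {"tx": 4, "ty": 0.1, "tz": 0, "turn": 0}
    - {"tx": 2.2, "ty": 0, "tz": 0, "turn": 0}
    - {"tx": 0, "ty": 0, "tz": 0, "turn": 0.166}
    - {"tx": 0, "ty": 0, "tz": 0, "turn": 0.166}
    - {"tx": 0, "ty": 0, "tz": 0, "turn": 0.166}
    - {"tx": 0, "ty": 0, "tz": 0, "turn": 0.166}
    - {"tx": 0, "ty": 0, "tz": 0, "turn": 0.166}
    - {"tx": 0, "ty": 0, "tz": 0, "turn": 0}
    - {"tx": 0, "ty": 0, "tz": 0, "turn": 0}
  grip: -1

```text
time: 8.18
tcp_pos: [0.5757, 0.1057, 0.1633]
eef_rot: [[0.809, 0.587, -0.0], [0.587, -0.809, -0.0], [-0.0, -0.0, -1.0]]
wrist_force: [0.5, -0.2, -0.7]
finger_gap: 0.0427
grasp_force: 61.1
```

```bash
python3 - <<'E'
from h import *
P=[]
for i in range(6):
    s=state();P.append(s['tcp_pos']);c=camera_info('wrist');im=capture('wrist')
P=np.array(P);print(s['time'],P.mean(0),P.std(0),s['joint_pos'],s['wrist_force'])
R=np.array(s['eef_rot']);print(np.degrees(np.arctan2(R[1,0],R[0,0])))
import pickle;pickle.dump(dict(c=c,s=s,im=im,T=P.mean(0)),open('w3.pkl','wb'))
t=P.mean(0)+R@[.0005,.0003,0];print('pulley est',t,to([.5755,.1048,t[2]]))
cv2.imwrite('pics/w4.png',cv2.resize(im[60:340,180:460],None,fx=2,fy=2,interpolation=2)[...,::-1])
E
```

```text
8.425 [0.57573384 0.10577973 0.1633147 ] [6.17152579e-06 3.86518412e-05 1.71586536e-05] [6.72299042e-02 2.00378044e-01 1.31080312e-01 1.50152489e+00
 1.40796662e-06 2.58242364e+00] [-0.47895019 -0.16580969 -0.56267874]
35.89001405124577
pulley est [0.57631478 0.10582981 0.16331468] [-0.08  0.07 -0.  ]
```

View pics/w4.png

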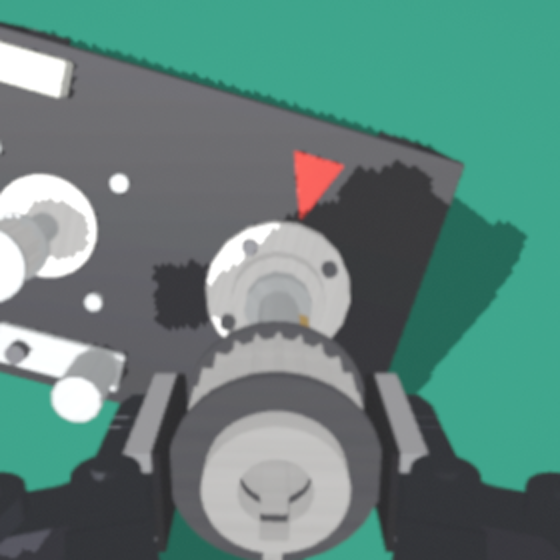

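The hub top is at (318,300.5). The keyway and mark point straight down the image, so the mark lies along tool −x, at about tool yaw +176°. My earlier offset left out the turn before the grasp, so a further CCW turn is needed.

```bash
python3 - <<'E'
from h import *
import pickle;d=pickle.load(open('w3.pkl','rb'));c=d['c'];R=np.array(d['s']['eef_rot']);T=d['T'];u=T[2]-.0015
g=lambda x,y:(180+x/2,60+y/2)
for n,uv,z,o in (('hub ctr',g(276,481),.036,0),('hub far',g(276,411),.036,.0145),('hub left',g(200,481),.036,0),('hub right',g(351,481),.036,0),('flange front',g(276,373),.030,.022)):
    q=R.T@(at_z(c,uv,u+z)-T);print(n,q[0]-o,q[1])
a=at_z(c,g(276,481),u+.036);m=at_z(c,g(272,556),u+.030);v=R.T@(m-a);print(np.degrees(np.arctan2(-v[1],v[0])),v)
print(proj(c,[[.5755,.1048,.138]]),proj(c,[[.5755,.1048,.076]]),'housing seen',g(278,287))
h=at_z(c,g(278,287),.076);print(h)
E
```

```text
hub ctr 0.0023758928429430306 -3.852375014666532e-05
hub far 0.0030267652658639756 -5.8530699199917234e-05
hub left 0.0023335493962890123 -0.014686507925978882
hub right 0.002353701506146961 0.014417333714987175
flange front 0.0004012127739557482 -5.4053545150076284e-05
177.97156269992814 [-0.02287598 -0.00081021  0.00600051]
[[319.03853001 242.51528102]] [[318.63511656 207.29948096]] housing seen (319.0, 203.5)
[0.57806002 0.10632575 0.076     ]
```

>>> send_rows:
  plan:
    - {"tx": 0, "ty": 0, "tz": 0, "turn": -0.163}
    - {"tx": 0, "ty": 0, "tz": 0, "turn": -0.163}
    - {"tx": 0, "ty": 0, "tz": 0, "turn": -0.163}
    - {"tx": 0, "ty": 0, "tz": 0, "turn": -0.163}
    - {"tx": 0, "ty": 0, "tz": 0, "turn": -0.163}
    - {"tx": 0, "ty": 0, "tz": 0, "turn": -0.163}
    - {"tx": -0.25, "ty": 0, "tz": 0.5, "turn": 0}
    - {"tx": 0, "ty": 0, "tz": 0.8, "turn": 0}
    - {"tx": 0, "ty": 0, "tz": 0.7, "turn": 0}
    - {"tx": 0, "ty": 0, "tz": 0.3, "turn": 0}
    - {"tx": 0, "ty": 0, "tz": 0.2, "turn": 0}
    - {"tx": 0, "ty": 0, "tz": 0.1, "turn": 0}
    - {"tx": 0, "ty": 0, "tz": 0, "turn": 0}
  grip: -1

```text
time: 10.1
tcp_pos: [0.5759, 0.1034, 0.1375]
eef_rot: [[-0.033, 0.999, 0.0], [0.999, 0.033, 0.0], [0.0, 0.0, -1.0]]
wrist_force: [0.5, -0.3, -1.0]
finger_gap: 0.0427
grasp_force: 61.1
```

>>> send_rows:
  plan:
    - {"tx": 0, "ty": 0, "tz": 0.1, "turn": 0}
    - {"tx": 0, "ty": 0, "tz": 0.1, "turn": 0}
    - {"tx": 0, "ty": 0, "tz": 0.1, "turn": 0}
    - {"tx": 0, "ty": 0, "tz": 0, "turn": 0}
  grip: -1

```text
time: 10.6
tcp_pos: [0.5758, 0.1036, 0.1345]
eef_rot: [[-0.033, 0.999, 0.0], [0.999, 0.033, 0.001], [0.001, 0.0, -1.0]]
wrist_force: [0.2, 0.2, -0.5]
finger_gap: 0.043
grasp_force: 61.2
```

>>> send_rows:
  plan:
    - {"tx": 0, "ty": 0, "tz": 0.1, "turn": 0}
    - {"tx": 0, "ty": 0, "tz": 0.1, "turn": 0}
    - {"tx": 0, "ty": 0, "tz": 0, "turn": 0}
  grip: -1

```text
time: 10.98
tcp_pos: [0.5757, 0.1042, 0.1325]
eef_rot: [[-0.033, 0.999, 0.0], [0.999, 0.033, 0.002], [0.002, 0.0, -1.0]]
wrist_force: [-1.4, 3.5, 1.0]
finger_gap: 0.0424
grasp_force: 61.5
```

>>> send_rows:
  plan:
    - {"tx": 0.08, "ty": -0.02, "tz": 0, "turn": 0}
    - {"tx": 0, "ty": 0, "tz": 0.1, "turn": 0}
    - {"tx": 0, "ty": 0, "tz": 0.1, "turn": 0}
    - {"tx": 0, "ty": 0, "tz": 0, "turn": 0}
  grip: -1

```text
time: 11.48
tcp_pos: [0.5755, 0.1044, 0.13]
eef_rot: [[-0.033, 0.999, -0.0], [0.999, 0.033, 0.0], [0.0, -0.0, -1.0]]
wrist_force: [-0.3, 3.3, -0.3]
finger_gap: 0.0424
grasp_force: 61.4
```

>>> send_rows:
  plan:
    - {"tx": 0.06, "ty": 0, "tz": 0.1, "turn": 0}
    - {"tx": 0, "ty": 0, "tz": 0.2, "turn": 0}
    - {"tx": 0, "ty": 0, "tz": 0.2, "turn": 0}
    - {"tx": 0, "ty": 0, "tz": 0, "turn": 0}
  grip: -1

```text
time: 11.98
tcp_pos: [0.5754, 0.1045, 0.1247]
eef_rot: [[-0.033, 0.999, -0.001], [0.999, 0.033, -0.0], [-0.0, -0.001, -1.0]]
wrist_force: [0.0, 1.4, -2.1]
finger_gap: 0.0424
grasp_force: 61.3
```

>>> send_rows:
  plan:
    - {"tx": 0.02, "ty": 0, "tz": 0.2, "turn": 0}
    - {"tx": 0, "ty": 0, "tz": 0.1, "turn": 0}
    - {"tx": 0, "ty": 0, "tz": 0.1, "turn": 0}
    - {"tx": 0, "ty": 0, "tz": 0, "turn": 0}
  grip: -1

```text
time: 12.48
tcp_pos: [0.5755, 0.1046, 0.1211]
eef_rot: [[-0.033, 0.999, -0.0], [0.999, 0.033, -0.001], [-0.001, -0.0, -1.0]]
wrist_force: [0.4, 0.5, -1.2]
finger_gap: 0.0428
grasp_force: 61.3
```

>>> send_rows:
  plan:
    - {"tx": 0, "ty": 0, "tz": 0.1, "turn": 0}
    - {"tx": 0, "ty": 0, "tz": 0.1, "turn": 0}
    - {"tx": 0, "ty": 0, "tz": 0, "turn": 0}
  grip: -1

```text
time: 12.85
tcp_pos: [0.5756, 0.1048, 0.1192]
eef_rot: [[-0.033, 0.999, 0.0], [0.999, 0.033, -0.0], [-0.0, 0.0, -1.0]]
wrist_force: [0.9, 0.5, -0.7]
finger_gap: 0.0424
grasp_force: 61.3
```

>>> send_rows:
  plan:
    - {"tx": 0, "ty": 0, "tz": 0.1, "turn": 0}
    - {"tx": 0, "ty": 0, "tz": 0.1, "turn": 0}
    - {"tx": 0, "ty": 0, "tz": 0, "turn": 0}
  grip: -1

```text
time: 13.22
tcp_pos: [0.5756, 0.1049, 0.1174]
eef_rot: [[-0.033, 0.999, 0.0], [0.999, 0.033, -0.0], [-0.0, 0.0, -1.0]]
wrist_force: [0.5, 0.1, -0.7]
finger_gap: 0.0429
grasp_force: 61.3
```

>>> send_rows:
  plan:
    - {"tx": 0, "ty": 0, "tz": 0.08, "turn": 0}
    - {"tx": 0, "ty": 0, "tz": 0, "turn": 0}
  grip: -1

```text
time: 13.48
tcp_pos: [0.5757, 0.105, 0.1169]
eef_rot: [[-0.033, 0.999, 0.001], [0.999, 0.033, 0.0], [-0.0, 0.001, -1.0]]
wrist_force: [-0.4, -0.7, 1.3]
finger_gap: 0.0421
grasp_force: 61.3
```

>>> send_rows:
  plan:
    - {"tx": 0, "ty": 0, "tz": 0.08, "turn": 0}
    - {"tx": 0, "ty": 0, "tz": 0, "turn": 0}
  grip: -1

```text
time: 13.72
tcp_pos: [0.5758, 0.105, 0.1164]
eef_rot: [[-0.033, 0.999, 0.001], [0.999, 0.033, 0.0], [0.0, 0.001, -1.0]]
wrist_force: [-1.2, 0.7, 2.9]
finger_gap: 0.0423
grasp_force: 61.5
```

>>> send_rows:
  plan:
    - {"tx": 0, "ty": 0, "tz": 0.04, "turn": 0}
    - {"tx": 0, "ty": 0, "tz": 0, "turn": -0.05}
    - {"tx": 0, "ty": 0, "tz": 0, "turn": 0}
  grip: -1

```text
time: 14.1
tcp_pos: [0.5759, 0.1052, 0.115]
eef_rot: [[-0.083, 0.997, 0.001], [0.997, 0.083, 0.0], [0.0, 0.001, -1.0]]
wrist_force: [0.3, 1.2, 0.4]
finger_gap: 0.0426
grasp_force: 61.4
```

>>> send_rows:
  plan:
    - {"tx": 0, "ty": 0, "tz": 0, "turn": -0.05}
    - {"tx": 0, "ty": 0, "tz": 0, "turn": 0}
  grip: -1

```text
time: 14.35
tcp_pos: [0.5757, 0.105, 0.1147]
eef_rot: [[-0.131, 0.991, -0.0], [0.991, 0.131, 0.0], [0.0, -0.0, -1.0]]
wrist_force: [1.4, 0.6, -0.8]
finger_gap: 0.0423
grasp_force: 61.3
```

>>> send_rows:
  plan:
    - {"tx": 0, "ty": 0, "tz": 0, "turn": -0.05}
    - {"tx": 0, "ty": 0, "tz": 0, "turn": 0}
  grip: -1

```text
time: 14.6
tcp_pos: [0.5753, 0.1048, 0.1147]
eef_rot: [[-0.18, 0.984, -0.001], [0.984, 0.18, -0.0], [-0.0, -0.001, -1.0]]
wrist_force: [1.4, 0.1, -0.6]
finger_gap: 0.0429
grasp_force: 61.2
```

>>> send_rows:
  plan:
    - {"tx": 0, "ty": 0, "tz": 0.08, "turn": 0}
    - {"tx": 0, "ty": 0, "tz": 0.0, "turn": 0}
  grip: -1

```text
time: 14.85
tcp_pos: [0.5753, 0.1049, 0.1141]
eef_rot: [[-0.181, 0.983, -0.001], [0.983, 0.181, -0.0], [-0.0, -0.001, -1.0]]
wrist_force: [0.7, 0.7, -1.2]
finger_gap: 0.0425
grasp_force: 61.2
```

>>> send_rows:
  plan:
    - {"tx": 0, "ty": 0, "tz": 0.08, "turn": 0}
    - {"tx": 0, "ty": 0, "tz": 0.0, "turn": 0}
  grip: -1

```text
time: 15.1
tcp_pos: [0.5754, 0.1049, 0.1135]
eef_rot: [[-0.182, 0.983, -0.0], [0.983, 0.182, -0.0], [0.0, -0.0, -1.0]]
wrist_force: [-0.4, -0.2, -0.3]
finger_gap: 0.0423
grasp_force: 61.2
```

>>> send_rows:
  plan:
    - {"tx": 0, "ty": 0, "tz": 0.1, "turn": 0}
    - {"tx": 0, "ty": 0, "tz": 0.1, "turn": 0}
    - {"tx": 0, "ty": 0, "tz": 0.0, "turn": 0}
  grip: -1

```text
time: 15.48
tcp_pos: [0.5754, 0.1049, 0.1115]
eef_rot: [[-0.182, 0.983, -0.0], [0.983, 0.182, -0.0], [0.0, -0.0, -1.0]]
wrist_force: [0.4, -0.3, -0.4]
finger_gap: 0.0426
grasp_force: 61.2
```

>>> send_rows:
  plan:
    - {"tx": 0, "ty": 0, "tz": 0.1, "turn": 0}
    - {"tx": 0, "ty": 0, "tz": 0.1, "turn": 0}
    - {"tx": 0, "ty": 0, "tz": 0.0, "turn": 0}
  grip: -1

```text
time: 15.85
tcp_pos: [0.5754, 0.1049, 0.1096]
eef_rot: [[-0.182, 0.983, -0.0], [0.983, 0.182, -0.0], [0.0, -0.0, -1.0]]
wrist_force: [-1.1, -0.1, -0.7]
finger_gap: 0.0426
grasp_force: 61.2
```

>>> send_rows:
  plan:
    - {"tx": 0, "ty": 0, "tz": 0.2, "turn": 0}
    - {"tx": 0, "ty": 0, "tz": 0.3, "turn": 0}
    - {"tx": 0, "ty": 0, "tz": 0.3, "turn": 0}
    - {"tx": 0, "ty": 0, "tz": 0.3, "turn": 0}
    - {"tx": 0, "ty": 0, "tz": 0.2, "turn": 0}
    - {"tx": 0, "ty": 0, "tz": 0.0, "turn": 0}
  grip: -1

```text
time: 16.6
tcp_pos: [0.5755, 0.1049, 0.0965]
eef_rot: [[-0.182, 0.983, -0.0], [0.983, 0.182, 0.0], [0.0, -0.0, -1.0]]
wrist_force: [0.1, -0.2, -1.2]
finger_gap: 0.0425
grasp_force: 61.2
```

>>> send_rows:
  plan:
    - {"tx": 0, "ty": 0, "tz": 0.1, "turn": 0}
    - {"tx": 0, "ty": 0, "tz": 0.1, "turn": 0}
    - {"tx": 0, "ty": 0, "tz": 0.0, "turn": 0}
  grip: -1

```text
time: 16.98
tcp_pos: [0.5755, 0.1049, 0.0947]
eef_rot: [[-0.182, 0.983, -0.0], [0.983, 0.182, -0.0], [0.0, -0.0, -1.0]]
wrist_force: [-0.4, 0.6, -1.3]
finger_gap: 0.0426
grasp_force: 61.2
```

>>> send_rows:
  plan:
    - {"tx": 0, "ty": 0, "tz": 0.1, "turn": 0}
    - {"tx": 0, "ty": 0, "tz": 0.05, "turn": 0}
    - {"tx": 0, "ty": 0, "tz": 0.0, "turn": 0}
  grip: -1

```text
time: 17.35
tcp_pos: [0.5756, 0.1049, 0.0934]
eef_rot: [[-0.182, 0.983, 0.0], [0.983, 0.182, -0.0], [-0.0, 0.0, -1.0]]
wrist_force: [-0.2, 0.1, 0.5]
finger_gap: 0.0423
grasp_force: 61.3
```

>>> send_rows:
  plan:
    - {"tx": 0, "ty": 0, "tz": 0.08, "turn": 0}
    - {"tx": 0, "ty": 0, "tz": 0.0, "turn": 0}
  grip: -1

```text
time: 17.6
tcp_pos: [0.5756, 0.105, 0.0934]
eef_rot: [[-0.182, 0.983, 0.001], [0.983, 0.182, -0.0], [-0.0, 0.001, -1.0]]
wrist_force: [-2.2, 0.4, 4.7]
finger_gap: 0.0426
grasp_force: 61.7
```

>>> send_rows:
  plan:
    - {"tx": 0, "ty": 0, "tz": 0, "turn": -0.06}
    - {"tx": 0, "ty": 0, "tz": 0, "turn": -0.11}
    - {"tx": 0, "ty": 0, "tz": 0, "turn": -0.12}
    - {"tx": 0, "ty": 0, "tz": 0, "turn": -0.12}
    - {"tx": 0, "ty": 0, "tz": 0, "turn": -0.12}
    - {"tx": 0, "ty": 0, "tz": 0, "turn": -0.12}
    - {"tx": 0, "ty": 0, "tz": 0, "turn": -0.12}
    - {"tx": 0, "ty": 0, "tz": 0, "turn": -0.12}
    - {"tx": 0, "ty": 0, "tz": 0, "turn": -0.12}
    - {"tx": 0, "ty": 0, "tz": 0, "turn": -0.12}
    - {"tx": 0, "ty": 0, "tz": 0, "turn": -0.12}
    - {"tx": 0, "ty": 0, "tz": 0, "turn": -0.12}
    - {"tx": 0, "ty": 0, "tz": 0, "turn": -0.12}
    - {"tx": 0, "ty": 0, "tz": 0, "turn": -0.11}
    - {"tx": 0, "ty": 0, "tz": 0, "turn": 0}
    - {"tx": 0, "ty": 0, "tz": 0, "turn": 0}
  grip: -1

```text
time: 19.6
tcp_pos: [0.5746, 0.1037, 0.0934]
eef_rot: [[-0.978, -0.21, -0.002], [-0.21, 0.978, -0.003], [0.002, -0.002, -1.0]]
wrist_force: [-5.5, -3.2, 6.8]
finger_gap: 0.0426
grasp_force: 62.0
```

```bash
python3 - <<'E'
from h import *
s=state();c=camera_info('wrist');im=capture('wrist');R=np.array(s['eef_rot'])
print(s['time'],s['tcp_pos'],s['joint_pos'],s['wrist_force'],np.degrees(np.arctan2(R[1,0],R[0,0])))
import pickle;pickle.dump(dict(c=c,s=s,im=im,T=s['tcp_pos']),open('w4.pkl','wb'))
cv2.imwrite('pics/w5.png',cv2.resize(im[120:390,185:455],None,fx=2.2,fy=2.2,interpolation=2)[...,::-1])
E
```

```text
19.6 [0.57461543 0.10373594 0.09340539] [ 0.06509899  0.21542596  0.0092811   1.3663153  -0.00242393 -0.14651605] [-5.46141994 -3.23982939  6.80063666] -167.87535921605033
```

View pics/w5.png

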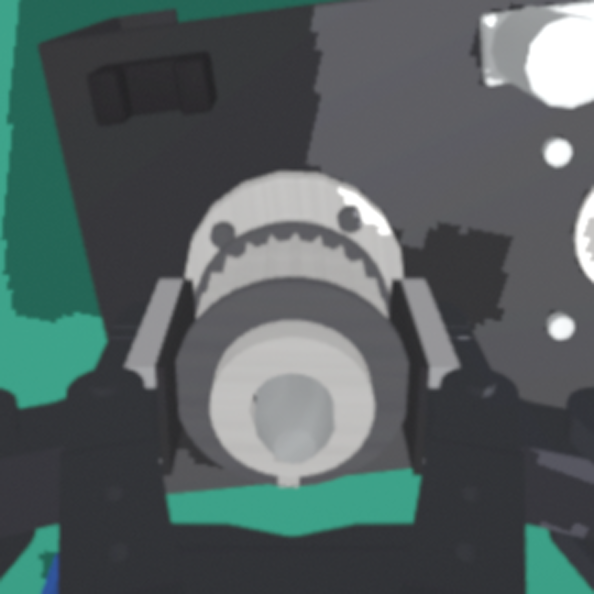

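The mark at (288,481) against the hub centre (292,407) puts it at about yaw +177°, so a world angle near 9°. It needs roughly 10° more CCW, and I'll relieve the side load as it turns.

>>> send_rows:
  plan:
    - {"tx": 0.1, "ty": 0, "tz": 0, "turn": -0.085}
    - {"tx": 0, "ty": 0, "tz": 0, "turn": -0.085}
    - {"tx": 0, "ty": 0, "tz": 0, "turn": 0}
    - {"tx": 0, "ty": 0, "tz": 0, "turn": 0}
  grip: -1

```text
time: 20.15
tcp_pos: [0.5748, 0.1036, 0.0934]
eef_rot: [[-0.928, -0.372, 0.001], [-0.372, 0.928, -0.002], [0.0, -0.002, -1.0]]
wrist_force: [-3.2, -3.3, 5.3]
finger_gap: 0.0424
grasp_force: 61.8
```

>>> send_rows:
  plan:
    - {"tx": 0, "ty": 0, "tz": 0, "turn": 0}
    - {"tx": 0, "ty": 0, "tz": 0, "turn": 0}
    - {"tx": 0, "ty": 0, "tz": 0, "turn": 0}
    - {"tx": 0, "ty": 0, "tz": 0, "turn": 0}
    - {"tx": 0, "ty": 0, "tz": 0, "turn": 0}
    - {"tx": 0, "ty": 0, "tz": 0, "turn": 0}
  grip: 1

```text
time: 20.9
tcp_pos: [0.5746, 0.1047, 0.0924]
eef_rot: [[-0.928, -0.373, 0.0], [-0.373, 0.928, 0.0], [-0.0, -0.0, -1.0]]
wrist_force: [-0.6, -0.2, -0.2]
finger_gap: 0.0852
grasp_force: 0.0
```

>>> send_rows:
  plan:
    - {"tx": 0, "ty": 0, "tz": -1, "turn": 0}
    - {"tx": 0, "ty": 0, "tz": -3, "turn": 0}
    - {"tx": 0, "ty": 0, "tz": -4, "turn": 0}
    - {"tx": -2, "ty": 0, "tz": -3, "turn": 0}
    - {"tx": -3, "ty": 0, "tz": 0, "turn": 0}
    - {"tx": 0, "ty": 0, "tz": 0, "turn": 0}
    - {"tx": 0, "ty": 0, "tz": 0, "turn": 0}
  grip: 1

```text
time: 21.78
tcp_pos: [0.6205, 0.1233, 0.2024]
eef_rot: [[-0.928, -0.373, -0.001], [-0.373, 0.928, -0.0], [0.001, 0.0, -1.0]]
wrist_force: [-0.6, -0.4, 0.1]
finger_gap: 0.0853
grasp_force: 0.0
```

```bash
python3 - <<'E'
from h import *
s=state();c=camera_info('wrist');im=capture('wrist');R=np.array(s['eef_rot'])
print(s['time'],s['tcp_pos'],s['wrist_force'],s['finger_gap'])
import pickle;pickle.dump(dict(c=c,s=s,im=im),open('w5.pkl','wb'))
u=proj(c,[.5755,.105,.12])[0];print(u);x0,y0=max(int(u[0])-80,0),max(int(u[1])-80,0);print(x0,y0)
cv2.imwrite('pics/w6.png',cv2.resize(im[y0:y0+160,x0:x0+160],None,fx=3.7,fy=3.7,interpolation=2)[...,::-1])
E
```

```text
21.775 [0.62052368 0.12328976 0.20240181] [-0.59544937 -0.44260059  0.05604364] 0.08531040582455489
[316.51577882 140.31282596]
236 60
```

View pics/w6.png

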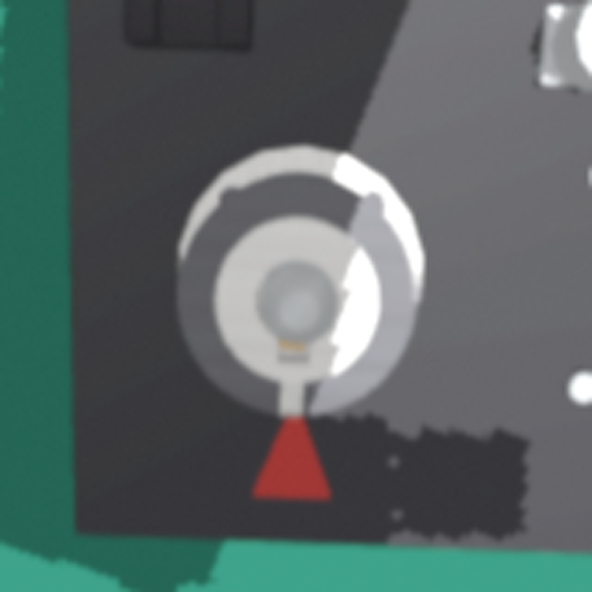

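The mark at (291,397) points straight at the red wedge (centre x about 291), seen from the hub at (298,299). The key shows in the keyway and the gripper is clear, so I'm handing in.

```bash
python3 -c "
from rig import *
print(hand_in())"
```

```text
the job is handed in; nothing more can be done
None
```

The pulley is home on the shaft's shoulder with its keyway over the key and its white mark at the red pointer. The gripper has let go and is clear, and the job is handed in (no verdict came back).

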